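# Find and press the hidden catch of the brush steriliser

## Robot

A 6-joint arm with a two-finger parallel gripper is mounted at the origin on the work surface. World frame = base frame: x ahead of the robot, y to its left, z up, the work surface at z = 0. Lengths are in m, angles in rad, forces in N, time in s.
With the tool pointing down it reaches from about 0.325 to 0.85 m from the base axis. Payload 15.5 kg.
Tool frame: the origin (TCP) lies on the centre line of the jaws, within the pads' length; the fingertips stand 22 mm ahead of it and the grasp point (between the pads) lies 3 mm ahead of it; z points along the fingers, y is the line along which they close (so a half turn about z gives the same grasp; the last joint's range is limited). The gripper opens to 91 mm and grips with 3 to 60 N. Pads are 32 mm wide; open, the fingers measure 118 mm over their backs; the gripper's body (76 mm by 178 mm) begins 60 mm behind the grasp point.
Start: joints at [-1.288, 0.494, 1.345, -0, 1.302, -0.096], TCP at [0.231, -0.581, 0.236] pointing down, gripper open.
Joint ranges: [-2.91, 2.91], [-0.82, 2.16], [0.22, 2.67], [-1.22, 4.37], [0.12, 2.79], [-3.08, 3.08]. Speed limits (rad/s): [1.89, 1.89, 2.57, 3.01, 3.01, 3.01].

## Interface

Orientations are given as a unit quaternion [x, y, z, w].
In Python, from plant import observe, capture, close_job, look_for, cut_out gives the robot as it stands.
- The arm moves only by the tool play_rows, never from a script. Its argument "rows" is a list of rows, each a list of 7 numbers: the shift along the tool's x, y, z in m, then the turn, a rotation vector about the tool's x, y, z in rad, then the finger opening in m, from 0 to 0.0912. In form: [[x, y, z, ax, ay, az, fingers], ...]. A call has exactly 5 rows; each row shifts and turns the commanded pose from where the row before left it, along the tool's axes as they then stand; what a row does not reach is not made up. A row lasts 1/12 s, in which the tool goes at most 41.7 mm and 7.16 degrees, less where a joint would pass 70% of its speed; a pose out of reach is approached as far as the arm can. A call with a gripper value outside its range is refused whole. The fingers move at their own pace and stop on an object; "newtons" is the grip in N (left out, the last holds). Time passes only in rows, so rows that do not move let the fingers close, or fill a call up. It gives the time, the measured TCP pose, the force, the opening and the grip force at its end, in the units of the state.
- observe(): the state, without advancing time (a new reading comes with each control period).
- capture(name): name is "scene" or "top" or "wrist"; returns a dict with "image" (384x512x3 uint8, red, green, blue), "camera_matrix" (3x3 intrinsics, pixels), "R" (3x3) and "t" (3): a world point X has camera coordinates R X + t. Camera axes: x right, y down, z forward; pixel columns grow to the right and rows downward; lengths in m; the calibration is good to about 2 mm. A picture is of the moment at which its call begins. There is no depth.
- close_job(): hands the job in; it is judged then, once.
Trained networks look in a picture, given as the dict that the camera call returned (one of the last four; its "shot" number tells which), for a name from the list of things; names that differ only in an ending like _2 or _b are one class to them, and where a whole thing is asked for, a point or a joint stands for the part that bears it (a point fixed in the world has none). Each returns a list of dicts, best first, with "conf" (0 to 1); they miss things now and then, are a little off and sometimes report something else, mostly with a low value. They report only what shows in the picture. A call takes as long as a camera call.
- look_for(target, picture): "position" ([x, y, z] in m, in world coordinates, good to about 4 mm: the middle of the surface that is visible of it).
- cut_out(target, picture): "region" (384x512 bool, what is visible of it).
The state is a dict: "t": time; "q": joint angles; "qd": joint speeds; "effort": joint torques, N m; "ee_pos": TCP position; "eef_rot": TCP orientation; "force": force on the tool from outside, world axes, zero at the start; "moment": the same for the moment, N m; "grip_width": finger opening in m; "grasp_force": force on a finger pad.
Only numpy, scipy, OpenCV 4.12 (cv2) and the standard library are available. Lean on these libraries where they do the work, as an engineer would, in place of code of your own. Each camera call takes 0.05 s, during which the arm holds its last target. There are 200 camera calls.

## Task

Feel along the white inlaid strip in the top panel of the brush steriliser for its flush, hidden catch plate, and press the plate down with the fingertips until the tray springs out of the front. Then take your fingers off so that the plate comes back up, leave the tray standing open, and do not pick up, shift or knock over any of the jars, bottles and other things on and around it.

Things in the scene. Friction and masses are not known exactly. Their poses are not given: they have to be found in the camera images.
- steriliser: Fixed cabinet, pale blue sides, teal shoulders, white top panel and tray front; 240 deep (x) x 400 wide (y) x 104 mm high. Origin: centre of its underside. x points from its front to its back, z up; the tray comes out towards -x. The flat white middle panel, 100 mm above the table, spans the full depth and 85 mm either side of the middle in y; the shoulders beyond are 4 mm higher.
- panel_mid (a point): Middle of the inlaid strip, on the white panel's top surface, 20 mm in front of the steriliser's centre. The strip is white, rigid, level with the panel, 70 mm deep (x), and runs along the steriliser's y from shoulder to shoulder (170 mm). The catch plate is set into it, centred in x, its centre within 55 mm either side of this point in y: find it by touch or by eye.
- catch (a joint): How far the catch plate is pressed down, m: 0 at rest, 0.005 fully down. Plate: white, 50 x 50 mm, in a 54 x 54 mm hole (dark 2 mm gap all round), face 2.5 mm below the panel; it goes straight down wherever pressed, all else is rigid. Its spring needs about 1.4 N to start, 4.6 N fully down, and brings it back up. The tray is let go at about 0.003.
- tray (a joint): How far the spring tray has come out of the front, m: 0 shut, 0.06 fully out. Its own spring (4.5 N) pushes it out in about half a second once the catch lets go, and keeps it out. Its white front, 380 mm wide, reaches 70 mm above the table.
- dark_jar: Bystander: white cream jar with a black lid, 62 mm across, 44 mm high, standing on the rear part of a shoulder of the steriliser. Origin: centre of its underside.
- white_jar: Bystander: amber glass jar with a white lid, 62 mm across, 44 mm high, on the rear part of the other shoulder. Origin: centre of its underside.
- spray_bottle: Bystander: white bottle with a brown cap, 40 mm across, 132 mm high, on the table. Origin: centre of its underside.
- pump_bottle: Bystander: white bottle with a silver cap, 50 mm across, 155 mm high, on the table. Origin: centre of its underside.
- bowl: Bystander: white ceramic bowl, 110 mm across, 50 mm high, on the table. Origin: centre of its underside.
- carton: Bystander: small paper carton, 45 x 120 x 35 mm high, on the table. Origin: centre of its underside.
- mask_brush: Bystander: brush with an orange handle, 140 mm long, 20 mm wide, 12 mm thick, lying across the rear of the steriliser's white panel, behind the strip. Origin: centre of its underside.

How it is judged:
On the way, in this order (a step that is already met when the one before it is completed fails the run):
1. the catch plate is pressed down (value of joint catch above 0.002 m), for 0.02 s.
2. the tray springs out (value of joint tray above 0.045 m), for 0.1 s.
At the end, for the whole second after the job is handed in: The tray stands open by more than 45 mm, the catch plate is back up (less than 1 mm down), and every bystander is within 20 mm of where it started (value of joint tray above 0.045 m and value of joint catch below 0.001 m and distance of each of dark_jar, white_jar, spray_bottle, pump_bottle, bowl, carton, mask_brush from where it was at the start of the episode below 0.02 m); the robot touches nothing.
It fails at once if a bystander is lifted, carried or shifted by more than 20 mm (distance of any of dark_jar, white_jar, spray_bottle, pump_bottle, bowl, carton, mask_brush from where it was at the start of the episode above 0.02 m).
It fails at once if a jar, bottle, bowl or carton is tipped over (angle between any of dark_jar, white_jar, spray_bottle, pump_bottle, bowl, carton's own z axis and vertical above 0.5 rad).
It also fails if it takes over 48 s, if anything falls off the work surface, if the arm or the gripper's body presses on something with over 40 N, if the wrist force passes 120 N, or if a joint passes its speed limit or range.

## Working session

There is one attempt and no reset: what is moved stays moved. The work goes in short steps, Python scripts to look and compute and a tool call to move; the robot and the scene stay as the last step left them, time stands still between calls to the robot, and variables do not carry over. Pictures are saved under pics/ and viewed, at most 10 in all, crops included, and the job is handed in when it is done.

Besides the shell and the picture viewer there is one more tool, called after "Request:" as name(argument=value, ...) on one line, values as JSON. play_rows: Moves the arm, as the interface text tells. Its arguments: {"type":"object","properties":{"rows":{"type":"array"},"newtons":{"type":"number"}},"required":["rows"]}

```bash
mkdir -p pics; python3 - <<'E'
from plant import *
import cv2,numpy as np
s=observe();print(s)
ims=[]
for n in("scene","top"):
    c=capture(n);print(n,c["camera_matrix"],c["R"],c["t"])
    cv2.imwrite(f"pics/{n}0.png",c["image"][:,:,::-1])
    for o in("steriliser","catch","dark_jar","white_jar","spray_bottle","pump_bottle","bowl","carton","mask_brush"):
        r=look_for(o,c);print(o,[(np.round(d["position"],3),round(d["conf"],2)) for d in r[:2]])
E
```

```text
{'t': 0.0, 'q': array([-1.28845973e+00,  4.94171050e-01,  1.34613670e+00,  1.20970297e-05,
        1.30250704e+00, -9.54998406e-02]), 'qd': array([ 6.35487740e-04, -3.06655583e-05,  7.01858484e-04,  1.28377275e-03,
       -6.29552226e-06, -1.66257045e-03]), 'effort': array([-2.16859829e-03, -8.78824997e+01, -3.81848109e+01,  7.04623573e-02,
        5.29813219e-02, -4.57514705e-05]), 'ee_pos': array([ 0.23047519, -0.58056663,  0.23534391]), 'eef_rot': array([ 9.82208083e-01,  1.87794858e-01, -5.11965408e-05, -6.08950483e-04]), 'force': array([ 0.48065981, -0.72194158, -0.07006187]), 'moment': array([-0.04198317,  0.02551533,  0.02314286]), 'grasp_force': 0.0, 'grip_width': 0.09124797647354656}
scene [[425.28258944   0.         262.39953402]
 [  0.         425.28258944 192.77777797]
 [  0.           0.           1.        ]] [[-0.87458699  0.4847528   0.01059828]
 [ 0.40589929  0.74392662 -0.53086623]
 [-0.26522323 -0.45998686 -0.84738936]] [ 0.49054221 -0.20251043  1.70247666]
steriliser [(array([0.63 , 0.066, 0.103]), 0.92)]
catch [(array([ 0.602, -0.022,  0.102]), 0.5)]
dark_jar [(a
[... 516 characters left out ...]
   0.           1.        ]] [[-8.70883026e-03 -9.99962038e-01  2.80527834e-04]
 [-9.97274178e-01  8.66486497e-03 -7.32743748e-02]
 [ 7.32691625e-02 -9.17897258e-04 -9.97311780e-01]] [0.00807399 0.56391104 1.32015674]
steriliser [(array([0.606, 0.011, 0.102]), 0.93)]
catch []
dark_jar [(array([0.697, 0.171, 0.15 ]), 0.75), (array([0.608, 0.012, 0.102]), 0.72)]
white_jar [(array([ 0.694, -0.127,  0.149]), 0.84), (array([0.612, 0.01 , 0.1  ]), 0.43)]
spray_bottle [(array([0.385, 0.441, 0.079]), 0.57)]
pump_bottle [(array([0.561, 0.47 , 0.142]), 0.71)]
bowl [(array([ 0.476, -0.464,  0.018]), 0.9)]
carton [(array([ 0.61 , -0.439,  0.036]), 0.82)]
mask_brush [(array([0.71 , 0.034, 0.112]), 0.71)]
```

```bash
python3 - <<'E'
import cv2
a=cv2.imread("pics/top0.png");cv2.imwrite("pics/top0c.png",cv2.resize(a[100:300,140:380],None,fx=3,fy=3,interpolation=cv2.INTER_CUBIC))
E
```

```text
(no output)
```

View pics/top0c.png

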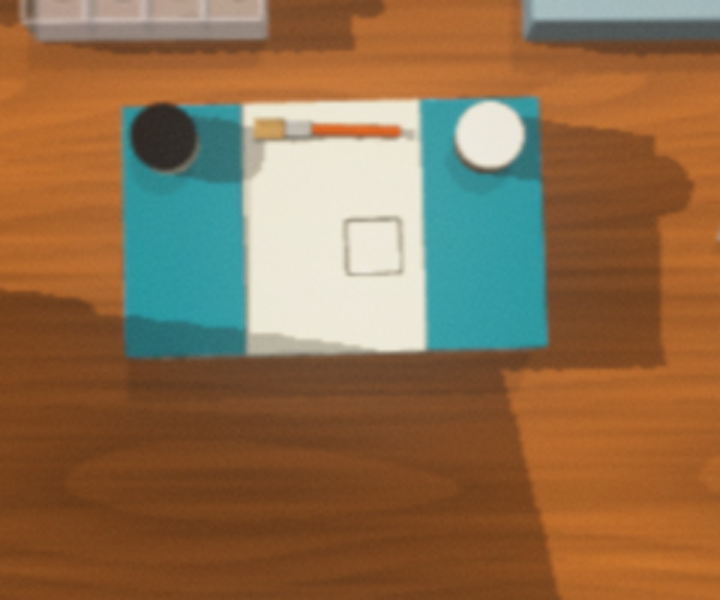

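View pics/scene0.png

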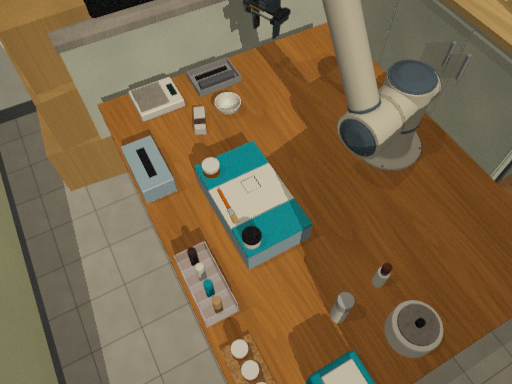

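The top view shows one dark-outlined square at crop (374,246), which is about pixel (264.7,182) in the full picture. The strip is free except for the brush behind it. Next I work out its position and the steriliser's yaw.

```bash
cat > h.py <<'E'
import numpy as np
from plant import *
def ray(c,u,v,z):
    K,R,t=(np.array(c[k]) for k in("camera_matrix","R","t"))
    o=-R.T@t; d=R.T@np.linalg.inv(K)@[u,v,1]
    return o+d*(z-o[2])/d[2]
def to_tool(dw,s):
    from scipy.spatial.transform import Rotation as Ro
    return Ro.from_quat(s["eef_rot"]).inv().apply(dw)
E
python3 - <<'E'
from h import *
c=capture("top");s=observe()
f=lambda a,b,z:ray(c,140+a/3-.33,100+b/3-.33,z)
P=f(374,246,.0985);print("plate",P)
for k in((346,218),(402,216),(403,274),(347,275)):print(f(*k,.1))
A=[f(*k,.104) for k in((123,105),(127,357),(548,347),(539,98))];print(A,np.mean(A,0))
print(to_tool(np.array([P[0],P[1],.236])-s["ee_pos"],s))
E
```

```text
plate [ 0.59760559 -0.02403294  0.0985    ]
[0.6245018  0.00241426 0.1       ]
[ 0.62595783 -0.05098623  0.1       ]
[ 0.5704705  -0.05128109  0.1       ]
[0.56997926 0.00193966 0.1       ]
[array([0.73459281, 0.21467918, 0.104     ]), array([0.493877  , 0.21004728, 0.104     ]), array([ 0.49984474, -0.18708088,  0.104     ]), array([ 0.7379342 , -0.18320065,  0.104     ])] [0.61656219 0.01361123 0.104     ]
[ 5.46597980e-01 -3.82238445e-01 -9.24465448e-05]
```

Request:
play_rows(rows=[[0.033,-0.023,0,0,0,0,0],[0.033,-0.023,0,0,0,0,0],[0.033,-0.023,0,0,0,0,0],[0.033,-0.023,0,0,0,0,0],[0.033,-0.023,0,0,0,0,0]], newtons=5)

```text
t: 1.47
ee_pos: [0.3421, -0.4116, 0.236]
eef_rot: [0.982, 0.188, 0.0, 0.0]
force: [1.8, -0.6, 0.3]
grip_width: 0.0607
grasp_force: 0.0
```

Request:
play_rows(rows=[[0.033,-0.023,0,0,0,0,0],[0.033,-0.023,0,0,0,0,0],[0.033,-0.023,0,0,0,0,0],[0.033,-0.023,0,0,0,0,0],[0.033,-0.023,0,0,0,0,0]])

```text
t: 1.88
ee_pos: [0.4532, -0.2437, 0.2361]
eef_rot: [0.982, 0.188, 0.0, 0.0]
force: [1.1, 0.4, 0.2]
grip_width: 0.0272
grasp_force: 0.0
```

Request:
play_rows(rows=[[0.033,-0.023,0,0,0,0,0],[0.033,-0.023,0,0,0,0,0],[0.033,-0.023,0,0,0,0,0],[0.01,-0.007,0,0,0,0,0],[0,0,0,0,0,0,0]])

```text
t: 2.3
ee_pos: [0.5272, -0.1319, 0.2359]
eef_rot: [0.982, 0.19, 0.0, -0.0]
force: [-0.7, 0.3, 0.2]
grip_width: 0.0005
grasp_force: 0.0
```

Request:
play_rows(rows=[[0,0,0,0,0,0.095,0],[0,0,0,0,0,0.095,0],[0,0,0,0,0,0.095,0],[0,0,0,0,0,0.095,0],[0,0,0,0,0,0,0]])

```text
t: 2.72
ee_pos: [0.5252, -0.1355, 0.2359]
eef_rot: [1.0, -0.004, -0.0, 0.0]
force: [-0.6, -0.6, 0.4]
grip_width: 0.0005
grasp_force: 0.0
```

```bash
python3 - <<'E'
from h import *
import cv2
s=observe();print(s["t"],s["ee_pos"],s["eef_rot"],s["force"],s["grip_width"])
print(to_tool(np.array([.5976,-.024,s["ee_pos"][2]])-s["ee_pos"],s))
c=capture("wrist");cv2.imwrite("pics/w1.png",c["image"][:,:,::-1])
K,R,t=(np.array(c[k]) for k in("camera_matrix","R","t"))
for X in ([.5976,-.024,.1],):
    p=K@(R@X+t);print(p[:2]/p[2])
E
```

```text
2.7167 [ 0.52524901 -0.13545019  0.23593245] [ 9.99992250e-01 -3.93441728e-03 -9.23271710e-05  1.07046992e-04] [-0.60855922 -0.59797328  0.42262461] 0.0005329102797370186
[ 7.14717710e-02 -1.12016051e-01 -3.72004260e-05]
[136.2960003  116.02838835]
```

View pics/w1.png

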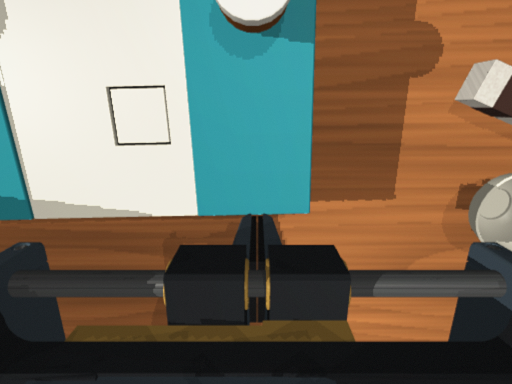

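The wrist view shows the plate at about pixel (139,115), within 3 px of the prediction (136,116). I move above it and go down.

Request:
play_rows(rows=[[0.018,-0.028,0,0,0,0,0],[0.018,-0.028,0,0,0,0,0],[0.018,-0.028,0,0,0,0,0],[0.018,-0.0275,0,0,0,0,0],[0,0,0,0,0,0,0]])

```text
t: 3.18
ee_pos: [0.6003, -0.0196, 0.2359]
eef_rot: [1.0, 0.002, 0.001, -0.001]
force: [-0.8, 1.2, -0.2]
grip_width: 0.0003
grasp_force: 0.0
```

Request:
play_rows(rows=[[0,0,0.03,0,0,0,0],[0,0,0.03,0,0,0,0],[0,0,0.03,0,0,0,0],[0,0,0.013,0,0,0,0],[0,0,0,0,0,0,0]])

```text
t: 3.6
ee_pos: [0.5959, -0.0237, 0.1298]
eef_rot: [1.0, 0.0, -0.003, -0.0]
force: [-0.7, -0.1, -0.2]
grip_width: 0.0006
grasp_force: 0.0
```

```bash
python3 - <<'E'
from h import *
import cv2
s=observe();print(s["t"],s["ee_pos"],s["eef_rot"],s["force"])
c=capture("top");cv2.imwrite("pics/w2.png",cv2.resize(c["image"][100:300,140:380,::-1],None,fx=3,fy=3))
E
```

```text
3.6 [ 0.59588296 -0.0236636   0.12983353] [ 9.99996252e-01  3.45161861e-04 -2.69888320e-03 -3.04922573e-04] [-0.73426218 -0.09325115 -0.20034766]
```

Request:
play_rows(rows=[[0,0,0.003,0,0,0,0],[0,0,0.003,0,0,0,0],[0,0,0.0025,0,0,0,0],[0,0,0,0,0,0,0],[0,0,0,0,0,0,0]])

```text
t: 4.07
ee_pos: [0.5981, -0.0233, 0.1248]
eef_rot: [1.0, -0.001, 0.0, 0.0]
force: [0.5, 0.6, 0.3]
grip_width: 0.0005
grasp_force: 0.0
```

Request:
play_rows(rows=[[0,0,0.001,0,0,0,0],[0,0,0.001,0,0,0,0],[0,0,0.001,0,0,0,0],[0,0,0,0,0,0,0],[0,0,0,0,0,0,0]])

```text
t: 4.48
ee_pos: [0.5979, -0.0232, 0.1214]
eef_rot: [1.0, -0.001, -0.0, -0.0]
force: [0.1, -0.1, 0.1]
grip_width: 0.0007
grasp_force: 0.0
```

Request:
play_rows(rows=[[0,0,0.001,0,0,0,0],[0,0,0.001,0,0,0,0],[0,0,0.001,0,0,0,0],[0,0,0,0,0,0,0],[0,0,0,0,0,0,0]])

```text
t: 4.9
ee_pos: [0.598, -0.0232, 0.1184]
eef_rot: [1.0, -0.001, 0.0, -0.0]
force: [-0.1, -0.7, 1.0]
grip_width: 0.0002
grasp_force: 1.0
```

Request:
play_rows(rows=[[0,0,0.001,0,0,0,0],[0,0,0.001,0,0,0,0],[0,0,0,0,0,0,0],[0,0,0,0,0,0,0],[0,0,0,0,0,0,0]])

```text
t: 5.32
ee_pos: [0.5981, -0.0233, 0.1165]
eef_rot: [1.0, -0.001, 0.0, 0.0]
force: [1.1, 0.9, 3.4]
grip_width: 0.0004
grasp_force: 1.6
```

Request:
play_rows(rows=[[0,0,0.001,0,0,0,0],[0,0,0.0005,0,0,0,0],[0,0,0,0,0,0,0],[0,0,0,0,0,0,0],[0,0,0,0,0,0,0]])

```text
t: 5.73
ee_pos: [0.5981, -0.0232, 0.115]
eef_rot: [1.0, -0.001, 0.0, 0.0]
force: [1.8, -0.0, 3.5]
grip_width: 0.0006
grasp_force: 2.0
```

```bash
python3 - <<'E'
from h import *
import cv2
s=observe();print(s["t"],s["ee_pos"],s["force"])
c=capture("top");cv2.imwrite("pics/w3.png",cv2.resize(c["image"][100:300,140:380,::-1],None,fx=3,fy=3))
E
```

```text
5.7333 [ 0.59809484 -0.02324632  0.11498719] [ 1.79461491 -0.01248795  3.49805215]
```

View pics/w3.png

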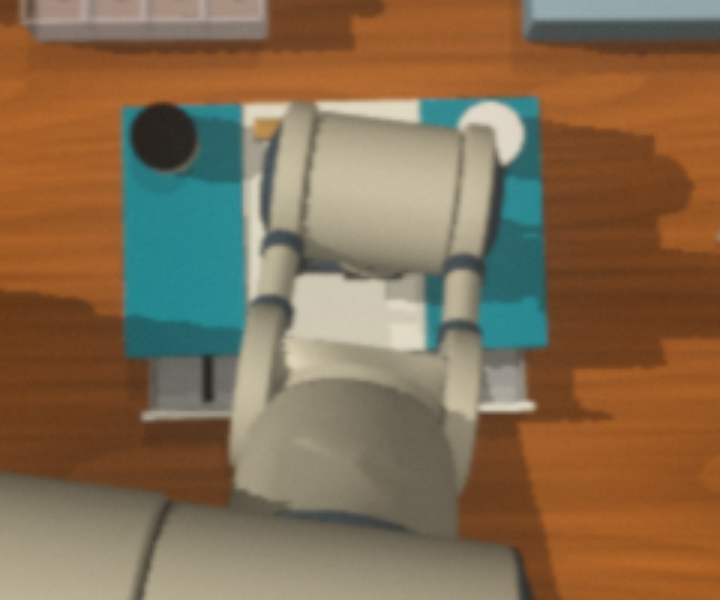

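The tray is out: its front edge sits at crop row 410, about 60 mm ahead of the cabinet. The jars have not moved. Now I retreat straight up.

Request:
play_rows(rows=[[0,0,-0.005,0,0,0,0],[0,0,-0.01,0,0,0,0],[0,0,-0.025,0,0,0,0],[0,0,-0.03,0,0,0,0],[0,0,-0.03,0,0,0,0]])

```text
t: 6.2
ee_pos: [0.597, -0.0231, 0.2163]
eef_rot: [1.0, -0.001, -0.001, -0.0]
force: [1.2, -0.2, 0.2]
grip_width: 0.0004
grasp_force: 0.0
```

Request:
play_rows(rows=[[0,0.02,-0.02,0,0,0,0],[0,0.04,0,0,0,0,0],[0,0.04,0,0,0,0,0],[0,0.04,0,0,0,0,0],[0,0.04,0,0,0,0,0]])

```text
t: 6.62
ee_pos: [0.5968, -0.2048, 0.2358]
eef_rot: [1.0, -0.001, -0.0, -0.0]
force: [1.9, 0.6, -0.3]
grip_width: 0.0008
grasp_force: 0.0
```

Request:
play_rows(rows=[[0,0.04,0,0,0,0,0],[0,0.02,0,0,0,0,0],[0,0,0,0,0,0,0],[0,0,0,0,0,0,0],[0,0,0,0,0,0,0]])

```text
t: 7.03
ee_pos: [0.5971, -0.2626, 0.2352]
eef_rot: [1.0, -0.001, -0.0, -0.0]
force: [-0.3, 0.3, -0.3]
grip_width: 0.0004
grasp_force: 0.0
```

```bash
python3 - <<'E'
from h import *
import cv2
s=observe();print(s["t"],s["ee_pos"],s["force"])
c=capture("top");cv2.imwrite("pics/w4.png",cv2.resize(c["image"][100:300,140:380,::-1],None,fx=3,fy=3))
E
```

```text
7.0333 [ 0.59711889 -0.26263719  0.23523293] [-0.31593742  0.25581355 -0.27356215]
```

View pics/w4.png

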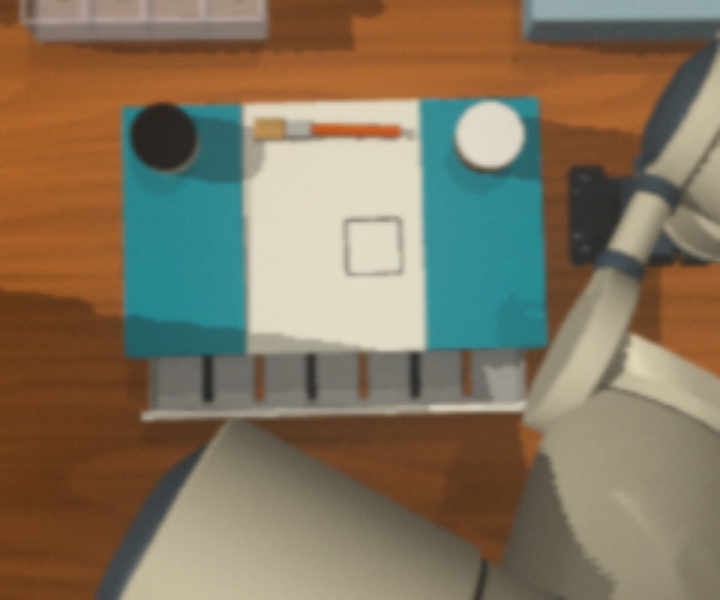

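The tray stands fully open, with its front at crop row 412. The plate at (374,246) looks as it did at the start, and the jars and brush have not moved.

```bash
python3 -c "
from plant import *
print(close_job())"
```

```text
the job is handed in; nothing more can be done
None
```

I pressed the catch plate and the tray sprang out about 60 mm and stayed open; the fingers are clear, the plate looks back up, the jars and brush have not moved (last top view), and the job is handed in, with no verdict returned.

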